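Sweep the brass blanks into the catch tray

TASK

Sweep the three brass blanks with your fingertips across the deck of the sorting stand and over its open, yellow-striped edge, so that they drop into the green catch tray. Push them only, never pick one up, and leave the little steel post standing where it is and everything else on the bench undisturbed.

Things in the scene. Friction and masses are not known exactly. Their poses are not given: they have to be found in the camera images.
- sorter: fixed sorting stand: a raised aluminium deck, its top 40 mm above the bench, with a catch tray at its +y end. Origin on the bench (z = 0); z up, y along the deck towards the open edge and tray. In its frame the deck spans x -120 to 120, y -165 to 100 mm; grey rims 5 mm thick stand 12 mm above it along both x sides and y = -165; y = +100 is open, marked by a yellow stripe
- tray_floor (a point): middle of the catch tray's black floor (5 mm above the bench, 35 mm below the deck); axes as the sorter's. In the sorter's frame the tray spans x -120 to 120, y 100 to 220 mm, with green walls 5 mm thick, 45 mm high above the bench, on its three outer sides
- edge (a point): middle of the deck's open edge, at the height of the deck's top; axes as the sorter's (y points out over the tray)
- blank_a_center (a point): loose brass blank, about 85 g: flange 34 mm across, 10 mm thick, flat on the deck, with an 18 mm boss 5 mm high on top. Point: on its axis, 7.5 mm above its underside; z is its axis. Pushed, it slides. Pieces on the deck start at least 40 mm apart (centres) along the sorter's x: each has a clear straight lane along +y to the open edge, and 80 mm of free deck behind it
- blank_b_center (a point): loose brass blank, about 85 g: flange 34 mm across, 10 mm thick, flat on the deck, with an 18 mm boss 5 mm high on top. Point: on its axis, 7.5 mm above its underside; z is its axis. Pushed, it slides. Pieces on the deck start at least 40 mm apart (centres) along the sorter's x: each has a clear straight lane along +y to the open edge, and 80 mm of free deck behind it
- blank_c_center (a point): loose brass blank, about 85 g: flange 34 mm across, 10 mm thick, flat on the deck, with an 18 mm boss 5 mm high on top. Point: on its axis, 7.5 mm above its underside; z is its axis. Pushed, it slides. Pieces on the deck start at least 40 mm apart (centres) along the sorter's x: each has a clear straight lane along +y to the open edge, and 80 mm of free deck behind it
- post: small loose steel locating post standing on the deck among the blanks, to be left alone: foot 24 mm across, 45 mm high, black ball on top; origin at the centre of its underside
- jig: loose rusty soldering jig with a black ball knob, 160 mm high, base 85 by 112 mm, on the bench beyond the tray's outer end; origin under its base; leave alone
- bowl: loose white plastic bowl, 80 mm across, 45 mm high, on the bench behind the deck's rear rim; origin under its centre; leave alone
- flux: loose green bottle with orange cap, 48 mm across, 110 mm high, at the right of the bench; origin under its centre; leave alone
- jar: loose amber jar with black lid, 60 mm across, 75 mm high, at the right of the bench; origin under its centre; leave alone
- wrench: loose wrench lying at the far side of the bench; leave alone
- brush: loose brush lying at the right of the bench; leave alone
Mind the look-alikes: they are no part of the job. Leave any orange or pink look-alike of the part that bears blank_b_center alone.

How it is judged:
By the outcome, as a careful person would: the job done as asked, in the order asked, and still so for the second after the job is handed in, with the robot touching nothing.
It also fails if it takes over 43 s, if anything falls off the work surface, if the arm or the gripper's body presses on something with over 40 N, if the wrist force passes 120 N, or if a joint passes its speed limit or range.

ROBOT

A 6-joint arm with a two-finger parallel gripper is mounted at the origin on the work surface. World frame = base frame: x ahead of the robot, y to its left, z up, the work surface at z = 0. Lengths are in m, angles in rad, forces in N, time in s.
With the tool pointing down it reaches from about 0.275 to 0.825 m from the base axis. Payload 5.2 kg.
Tool frame: the origin (TCP) lies midway between the tips of the shut fingers; the grasp point (between the pads) lies 19 mm behind it; z points along the fingers, y is the line along which they close (so a half turn about z gives the same grasp; the last joint's range is limited). The gripper opens to 93 mm and grips with 3 to 60 N. Pads are 15 mm wide; open, the fingers measure 128 mm over their backs; the gripper's body (75 mm by 188 mm) begins 65 mm behind the grasp point.
Start: joints at [1.034, 0.259, 1.535, -0, 1.348, -0.203], TCP at [0.18, 0.52, 0.219] pointing down, gripper open.
Joint ranges: [-3.14, 3.14], [-0.91, 2.08], [0.19, 2.58], [-1.22, 4.36], [0.22, 2.71], [-3.12, 3.12]. Speed limits (rad/s): [2.57, 2.57, 3.14, 3.14, 3.14, 3.14].

INTERFACE

Orientations are given as a rotation vector (axis times angle).
In Python, from bench import observe, get_image, calibration, hand_in, silhouettes, pinpoint gives the robot as it stands.
- The arm moves only by the tool play_rows, never from a script. Its argument "moves" is a list that holds one entry, the list of rows, each a list of 6 numbers: the shift along the tool's x, y, z in units of 50 mm (1.0 is 50 mm), then the turn, a rotation vector about the tool's x, y, z in degrees. In form: [[[x, y, z, ax, ay, az], ...]]. A call has 1 to 8 rows; each row is the pose to reach, as a shift and turn from the pose commanded when the call began, along the tool's axes at that moment; what a row does not reach only later rows make up. A row lasts 1/8 s, in which the tool goes at most 62.5 mm and 10.7 degrees, less where a joint would pass 70% of its speed; a pose out of reach is approached as far as the arm can. A call with a gripper value outside its range is refused whole. "jaw" is the closure, from -1 (fully open) to 1 (shut), so that 0 is half open, set as the call begins (left out, the last holds). The fingers move at their own pace and stop on an object; the grip force is fixed at half the most. Time passes only in rows, so rows that repeat a pose let the fingers close. It gives the time, the measured TCP pose, the force, the opening and the grip force at its end, in the units of the state.
- observe(): the state, without advancing time (a new reading comes with each control period).
- get_image(name): name is "scene" or "side" or "wrist"; returns the picture (420x560x3 uint8, red, green, blue); there is no depth.
- calibration(name): a dict with "K" (3x3 intrinsics, pixels), "xyz" and "attitude" of the camera in the world; the wrist camera has in their place "tool_from_camera" (4x4, takes a point from camera to tool coordinates, whose origin is the TCP and whose axes are the flange's). Camera axes: x right, y up, looking along -z (the intrinsics and any distortion apply to the point x, -y, -z); pixel columns grow to the right and rows downward; lengths in m; the calibration is good to about 2 mm. A picture is of the moment at which its call begins: read the wrist's pose just before it. calibration takes no time and is no camera call.
- hand_in(): hands the job in; it is judged then, once.
Trained networks look in the newest picture that a camera, given by its name, has taken for a name from the list of things; names that differ only in an ending like _2 or _b are one class to them, and where a whole thing is asked for, a point or a joint stands for the part that bears it (a point fixed in the world has none). Each returns a list of dicts, best first, with "p" (0 to 1); they miss things now and then, are a little off and sometimes report something else, mostly with a low value. They report only what shows in the picture. A call takes as long as a camera call. They do not tell look-alikes from the thing itself.
- silhouettes(target, camera): "mask" (420x560 bool, what is visible of it) and "xy" ([column, row] as shares, 0 to 1, of the picture: columns of its width, rows of its height, amid what is visible of it).
- pinpoint(target, camera): "xy" ([column, row] as shares, 0 to 1, of the picture: columns of its width, rows of its height: a listed point, or the origin of a listed thing).
The state is a dict: "clock": time; "qpos": joint angles; "qd": joint speeds; "joint_torque": joint torques, N m; "position": TCP position; "tcp_rot": TCP orientation; "wrist_force": force on the tool from outside, world axes, zero at the start; "ft_torque": the same for the moment, N m; "finger_gap": opening from 0.0 (shut) to 1.0 (fully open); "gripper_force": force on a finger pad.
Only numpy, scipy, OpenCV 4.12 (cv2) and the standard library are available. Lean on these libraries where they do the work, as an engineer would, in place of code of your own. Each camera call takes 0.05 s, during which the arm holds its last target. There are 200 camera calls.

## Working session

There is one attempt and no reset: what is moved stays moved. The work goes in short steps, Python scripts to look and compute and a tool call to move; the robot and the scene stay as the last step left them, time stands still between calls to the robot, and variables do not carry over. Pictures are saved under pics/ and viewed, at most 10 in all, crops included, and the job is handed in when it is done.

Besides the shell and the picture viewer there is one more tool, called after "Request:" in YAML: its name, and indented under it one key for each argument. play_rows: Moves the arm, as the interface text tells. Its arguments: {"type":"object","properties":{"moves":{"type":"array","items":{"type":"array","items":{"type":"array","items":{"type":"number"}}}},"jaw":{"type":"number"}},"required":["moves"]}

```bash
mkdir -p pics; cat > h.py <<'E'
import numpy as np,cv2
from scipy.spatial.transform import Rotation as R
from bench import *
def cam(n,s=None):
    c=calibration(n);K=np.array(c["K"])
    if n=="wrist":
        T=np.eye(4);T[:3,:3]=R.from_rotvec(s["tcp_rot"]).as_matrix();T[:3,3]=s["position"]
        T=T@np.array(c["tool_from_camera"]);return K,T[:3,:3],T[:3,3],c
    a=np.array(c["attitude"]);A=a if a.shape==(3,3) else R.from_rotvec(a).as_matrix()
    return K,A,np.array(c["xyz"]),c
def ray(n,xy,z,s=None):
    K,A,p,c=cam(n,s);u=np.array([xy[0]*560,xy[1]*420,1]);d=np.linalg.inv(K)@u
    d=A@np.array([d[0],-d[1],-d[2]]);return p+d*(z-p[2])/d[2]
def save(im,f): cv2.imwrite(f,cv2.cvtColor(im,cv2.COLOR_RGB2BGR))
E
python3 - <<'E'
from h import *
s=observe();print(s)
for n in("scene","side","wrist"):
    im=get_image(n);save(im,f"pics/{n}0.png");print(n,calibration(n))
    for t,z in(("blank_a_center",.0475),("post",.04),("edge",.04),("tray_floor",.005),("sorter",0)):
        for d in pinpoint(t,n)[:6]: print(t,round(d["p"],2),np.round(d["xy"],3),ray(n,d["xy"],z,s).round(4))
E
```

```text
{'clock': 0.0, 'qpos': array([ 1.03420384e+00,  2.59347367e-01,  1.53609425e+00, -1.53895961e-05,
        1.34800334e+00, -2.02804161e-01]), 'qd': array([ 0.0002781 ,  0.00142276,  0.00053649, -0.00176413,  0.00028019,
       -0.00142786]), 'joint_torque': array([-1.08184056e-03, -4.37314904e+01, -2.83992451e+01,  7.19908881e-02,
        4.11536638e-02, -1.09917446e-04]), 'position': array([0.17988774, 0.5191601 , 0.21781089]), 'tcp_rot': array([-5.21768506e-01, -3.09729521e+00,  2.72095787e-03]), 'wrist_force': array([-0.29728891,  0.00149385, -0.43189941]), 'ft_torque': array([-0.01831742, -0.02976088,  0.0060673 ]), 'gripper_force': 0.0, 'finger_gap': 0.999539465805576}
scene {'K': array([[435.45524338,   0.        , 275.59514709],
       [  0.        , 435.45524338, 202.28657129],
       [  0.        ,   0.        ,   1.        ]]), 'xyz': array([1.30230445, 0.02229837, 1.06475996]), 'attitude': array([0.46282651, 0.51877817, 1.6361508 ])}
blank_a_center 0.58 [0.712 0.576] [0.6742 0.2811 0.0475]
blank_a_center 0.52 [0.532 0.425] [ 0.4915 -0.0083  0.0475]
post 0.28 [0.273 0.527] [
[... 595 characters left out ...]
 0.0867 0.04  ]
tray_floor 0.67 [0.426 0.68 ] [0.6358 0.1485 0.005 ]
sorter 0.66 [0.498 0.588] [ 0.5869 -0.002   0.    ]
sorter 0.2 [0.379 0.492] [ 0.8112 -0.0777  0.    ]
wrist {'K': array([[364.75758114,   0.        , 280.17339799],
       [  0.        , 364.75758114, 203.15505576],
       [  0.        ,   0.        ,   1.        ]]), 'tool_from_camera': array([[ 5.54203504e-04,  9.56093356e-01,  2.93061748e-01,
         8.25399529e-02],
       [ 9.99999352e-01, -2.38341447e-04, -1.11350756e-03,
         1.18145376e-03],
       [-9.94768415e-04,  2.93062176e-01, -9.56092868e-01,
        -1.65780092e-01],
       [ 0.00000000e+00,  0.00000000e+00,  0.00000000e+00,
         1.00000000e+00]])}
```

View pics/scene0.png

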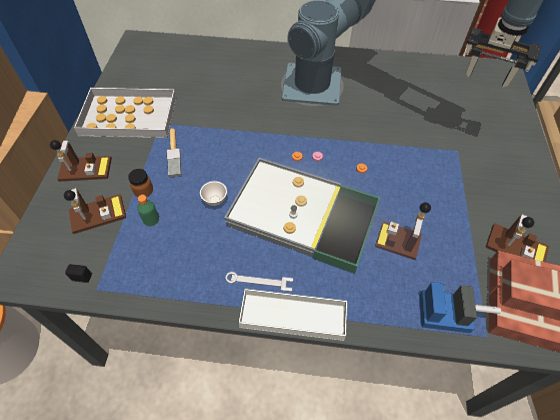

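View pics/side0.png

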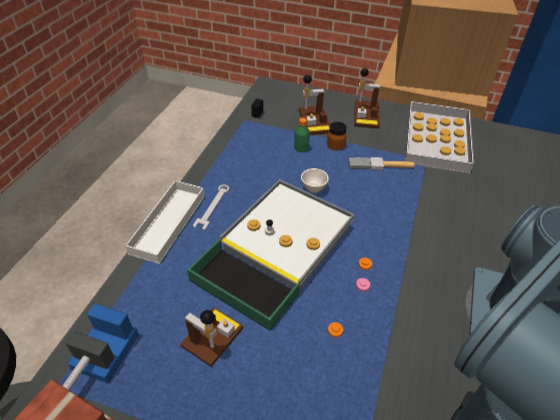

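The scene view shows three brass blanks on the deck at about (298,182), (301,201) and (290,228), with the post at (293,212). The yellow stripe is on the right of the deck, followed by the tray. In the side view the blanks are at (313,243), (286,240) and (254,225), with the post at (269,227). The orange and pink look-alikes are on the bench, off the deck.

```bash
python3 - <<'E'
from h import *
px={"scene":[(298,182),(301,201),(290,228)],"side":[(313,243),(286,240),(254,225)]}
post={"scene":(293,217),"side":(271,233)}
st={"scene":(328,215),"side":(262,255)}
out={}
for n in px:
    im=cv2.imread(f"pics/{n}0.png");hsv=cv2.cvtColor(im,cv2.COLOR_BGR2HSV)
    m=cv2.inRange(hsv,(8,70,60),(35,255,255))
    k,l,stt,c=cv2.connectedComponentsWithStats(m)
    B=[]
    for p in px[n]:
        i=min(range(1,k),key=lambda i:np.hypot(*(c[i]-p))+(50 if stt[i,4]<25 else 0))
        B.append(ray(n,(c[i]+.5)/[560,420],.0475)[:2]);print(n,p,c[i].round(1),stt[i,4],B[-1].round(4))
    P=ray(n,np.array(post[n])/[560,420],.04)[:2]
    y=cv2.inRange(hsv,(22,120,100),(35,255,255));k,l,s2,c=cv2.connectedComponentsWithStats(y)
    i=min(range(1,k),key=lambda i:np.hypot(*(c[i]-st[n]))+(50 if s2[i,4]<60 else 0))
    v,u=np.nonzero(l==i);W=np.array([ray(n,((a+.5)/560,(b+.5)/420),.04)[:2] for a,b in zip(u,v)])
    ce=W.mean(0);w=np.linalg.svd(W-ce)[2][0];w=w if w[0]>0 else -w
    t=(W-ce)@w;print("stripe",ce.round(4),w.round(4),"len",t.min().round(3),t.max().round(3),len(t),"post",P.round(4))
    ny=np.array([-w[1],w[0]])
    e=ce+w*(t.min()+t.max())/2
    for q in B+[P]: print("  along",((q-e)@w).round(4),"fwd",((q-e)@ny).round(4))
E
```

```text
scene (298, 182) [298.  181.3] 89 [ 0.5035 -0.0055]
scene (301, 201) [300.8 200.2] 94 [0.5709 0.0089]
scene (290, 228) [289.5 227.1] 107 [ 0.6657 -0.0139]
stripe [0.6608 0.0697] [ 0.9649 -0.2628] len -0.071 0.057 140 post [ 0.6248 -0.0094]
  along -0.1248 fwd -0.1139
  along -0.0636 fwd -0.0823
  along 0.0339 fwd -0.0794
  along -0.0067 fwd -0.0858
side (313, 243) [312.9 243.4] 133 [ 0.4964 -0.0032]
side (286, 240) [285.3 240.5] 133 [0.5638 0.0115]
side (254, 225) [253.1 224.7] 121 [ 0.6588 -0.0113]
stripe [0.6044 0.0845] [ 0.9647 -0.2632] len -0.11 0.119 357 post [ 0.61   -0.0076]
  along -0.0854 fwd -0.113
  along -0.0241 fwd -0.0811
  along 0.0735 fwd -0.078
  along 0.0254 fwd -0.0873
```

Request:
play_rows:
  moves:
    - [[-1.3,-1,0.04,0,0,10.7],[-2.6,-2,0.08,0,0,21.4],[-3.9,-3,0.12,0,0,32],[-5.2,-4,0.18,0,0,43],[-6.5,-4.9,0.2,0,0,54],[-7.8,-5.8,0.25,0,0,65],[-9,-6.8,0.3,0,0,75],[-10.3,-7.6,0.3,0,0,86]]
  jaw: 0.7

```text
clock: 1.9
position: [0.4612, 0.1039, 0.2064]
tcp_rot: [2.496, 1.908, 0.001]
wrist_force: [1.2, 0.5, 0.8]
finger_gap: 0.19
gripper_force: 0.0
```

```bash
cat >> h.py <<'E'
W=np.array([.9647,-.2632]);N=np.array([.2632,.9647])
def go(tgt,s=None):
    s=s or observe();M=R.from_rotvec(s["tcp_rot"]).as_matrix()
    X=np.array([N[0],N[1],0]);Z=np.array([0,0,-1.]);G=np.c_[X,np.cross(Z,X),Z]
    print("pos",s["position"].round(4),"clk",s["clock"],"gap",round(s["finger_gap"],3),"shift",(M.T@(np.array(tgt)-s["position"])/.05).round(2),"turn",np.degrees(R.from_matrix(M.T@G).as_rotvec()).round(1))
E
python3 -c "
from h import *
go([.56,-.03,.2])"
```

```text
pos [0.4612 0.1039 0.2064] clk 1.9 gap 0.19 shift [-2.07  2.61  0.13] turn [ 0. -0.  0.]
```

Request:
play_rows:
  moves:
    - [[-0.7,0.9,0,0,0,0],[-1.4,1.7,0,0,0,0],[-2,2.4,0.1,0,0,0],[-2,2.4,0.1,0,0,0],[-2,2.4,0.1,0,0,0]]

```text
clock: 2.52
position: [0.5501, -0.0213, 0.2009]
tcp_rot: [-2.489, -1.915, 0.001]
wrist_force: [-0.4, 0.2, -0.4]
finger_gap: 0.149
gripper_force: 0.0
```

```bash
python3 - <<'E'
from h import *
go([.56,-.03,.2]);s=observe();im=get_image("wrist");save(im,"pics/w1.png")
for t,z in(("blank_a_center",.0475),("post",.04),("edge",.04),("sorter",0)):
    for d in pinpoint(t,"wrist")[:6]:
        q=ray("wrist",d["xy"],z,s);r=q[:2]-[.604,.0845]
        print(t,round(d["p"],2),np.array(d["xy"])*[560,420],q.round(4),"along",(r@W).round(4),"fwd",(r@N).round(4))
E
```

```text
pos [ 0.5501 -0.0213  0.2009] clk 2.525 gap 0.149 shift [-0.12  0.24  0.02] turn [-0.1 -0.   0.4]
blank_a_center 0.61 [221.984 180.39 ] [ 0.5008 -0.0009  0.0475] along -0.0771 fwd -0.1095
post 0.65 [350.504 154.182] [ 0.6182 -0.0088  0.04  ] along 0.0382 fwd -0.0862
edge 0.98 [319.704  45.696] [0.6118 0.0862 0.04  ] along 0.007 fwd 0.0037
sorter 0.75 [311.024 151.116] [ 0.5862 -0.0038  0.    ] along 0.0061 fwd -0.0899
```

View pics/w1.png

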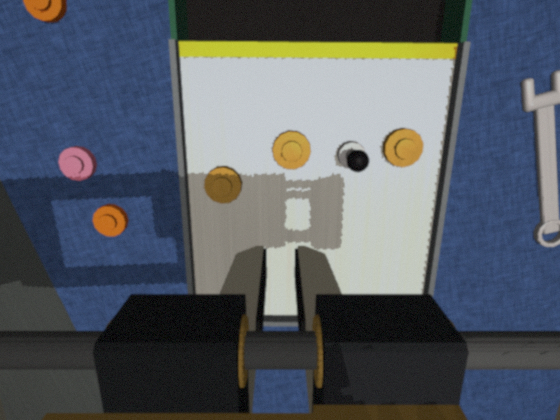

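The wrist view shows blanks at (222,184), (291,150) and (403,147), and the post foot at about (349,158). The deck sides are parallel to my tool axes.

```bash
python3 - <<'E'
from h import *
s=observe()
for k,p,z in(("A",(222.5,184.5),.0475),("B",(291.5,150.5),.0475),("C",(403.5,147.5),.0475),("post",(348,155),.04),("eL",(180,42),.04),("eR",(457,43),.04),("rearR",(428,305),.04)):
    q=ray("wrist",np.array(p)/[560,420],z,s);r=q[:2]-s["position"][:2];M=R.from_rotvec(s["tcp_rot"]).as_matrix()
    print(k,q.round(4),"tool x,y mm",(1e3*r@M[:2,:2]).round(1))
go([.56,-.03,.2])
E
```

```text
A [ 0.5004 -0.0042  0.0475] tool x,y mm [  3.1 -52.4]
B [0.5682 0.0098 0.0475] tool x,y mm [33.8  9.6]
C [ 0.6638 -0.0126  0.0475] tool x,y mm [ 36.5 107.7]
post [ 0.6164 -0.0083  0.04  ] tool x,y mm [28.6 60.8]
eL [0.501  0.1191 0.04  ] tool x,y mm [122.5 -83.3]
eR [0.7225 0.0602 0.04  ] tool x,y mm [121.8 146. ]
rearR [ 0.6647 -0.1809  0.04  ] tool x,y mm [-126.   151.4]
pos [ 0.5503 -0.0205  0.2016] clk 2.775 gap 0.149 shift [-0.13  0.24  0.03] turn [ 0.  -0.   0.5]
```

Request:
play_rows:
  moves:
    - [[-0.4,0.19,0.8,0,0,0.4],[-0.4,0.19,1.8,0,0,0.4],[-0.4,0.19,2.6,0,0,0.4],[-0.4,0.19,3.0,0,0,0.4],[-0.4,0.19,3.1,0,0,0.4],[-0.4,0.19,3.1,0,0,0.4]]

```text
clock: 3.52
position: [0.5551, -0.0431, 0.0468]
tcp_rot: [2.495, 1.908, 0.001]
wrist_force: [0.1, 0.1, 0.4]
finger_gap: 0.153
gripper_force: 0.0
```

```bash
python3 - <<'E'
from h import *
B=np.array([.5682,.0098])
for d in(-.045,.085): go([*(B+d*N),.0435])
print(observe()["wrist_force"])
E
```

```text
pos [ 0.5551 -0.0431  0.0468] clk 3.525 gap 0.153 shift [ 0.19 -0.03  0.07] turn [ 0.  -0.   0.1]
pos [ 0.5551 -0.0431  0.0468] clk 3.525 gap 0.153 shift [ 2.79 -0.02  0.07] turn [ 0.  -0.   0.1]
[0.0729975  0.07007302 0.44091679]
```

Request:
play_rows:
  moves:
    - [[0.15,-0.02,0.06,0,0,0],[0.45,-0.02,0.06,0,0,0],[0.8,-0.02,0.06,0,0,0],[1.2,-0.02,0.06,0,0,0],[1.6,-0.02,0.06,0,0,0],[2.0,-0.02,0.06,0,0,0],[2.4,-0.02,0.06,0,0,0],[2.7,-0.02,0.06,0,0,0]]

```text
clock: 4.53
position: [0.5895, 0.0888, 0.043]
tcp_rot: [-2.496, -1.908, -0.0]
wrist_force: [-0.4, -0.6, 0.7]
finger_gap: 0.151
gripper_force: 0.0
```

Request:
play_rows:
  moves:
    - [[0.2,0,0,0,0,0],[0.35,0,0,0,0,0],[0.35,0,0,0,0,0],[0.35,0,-0.8,0,0,0],[0.35,0,-1.6,0,0,0]]

```text
clock: 5.15
position: [0.5933, 0.1033, 0.1235]
tcp_rot: [-2.496, -1.906, 0.002]
wrist_force: [0.4, 0.4, 0.8]
finger_gap: 0.151
gripper_force: 0.0
```

```bash
python3 - <<'E'
from h import *
C=np.array([.6638,-.0126])
save(get_image("wrist"),"pics/w2.png")
for d in(-.055,):
  for z in(.12,.0445): go([*(C+d*N),z])
E
```

```text
pos [0.5968 0.1034 0.1299] clk 5.2 gap 0.15 shift [-2.99  1.9   0.21] turn [ 0.5 -0.1 -0. ]
pos [0.5968 0.1034 0.1299] clk 5.2 gap 0.15 shift [-2.99  1.89  1.72] turn [ 0.5 -0.1 -0. ]
```

View pics/w2.png

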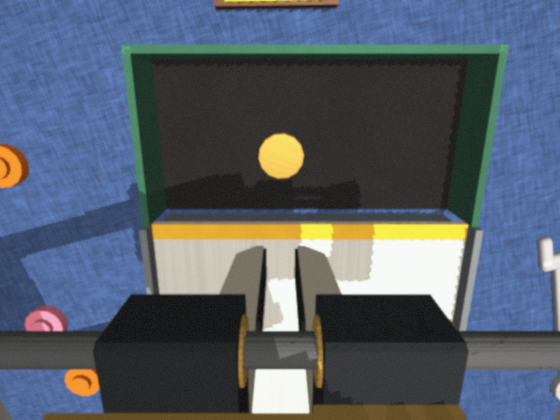

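The first blank is in the tray at (281,156).

Request:
play_rows:
  moves:
    - [[-0.8,0.5,0,0,0,0],[-1.7,1.0,0,0,0,0],[-2.5,1.6,0,0,0,0],[-3,1.9,0,0,0,0],[-3,1.9,0.5,0,0,0],[-3,1.9,1.2,0,0,0],[-3,1.9,1.6,0,0,0],[-3,1.9,1.6,0,0,0]]

```text
clock: 6.2
position: [0.6455, -0.0664, 0.0421]
tcp_rot: [-2.497, -1.905, 0.002]
wrist_force: [0.3, 0.1, -0.2]
finger_gap: 0.154
gripper_force: 0.0
```

```bash
python3 - <<'E'
from h import *
C=np.array([.6638,-.0126])
for d in(-.055,.092): go([*(C+d*N),.0435])
s=observe();save(get_image("wrist"),"pics/w3.png")
for t,z in (("blank_a_center",.0475),("post",.04)):
  for d in pinpoint(t,"wrist"):
    q=ray("wrist",d["xy"],z,s);r=q[:2]-s["position"][:2];print(t,round(d["p"],2),q.round(4),"along",(r@W).round(4),"fwd",(r@N).round(4))
E
```

```text
pos [ 0.6455 -0.0664  0.0421] clk 6.2 gap 0.154 shift [ 0.03  0.07 -0.03] turn [-0.1  0.  -0. ]
pos [ 0.6455 -0.0664  0.0421] clk 6.2 gap 0.154 shift [ 2.97  0.07 -0.03] turn [-0.1  0.  -0. ]
post 0.8 [ 0.6173 -0.0086  0.04  ] along -0.0424 fwd 0.0483
```

View pics/w3.png

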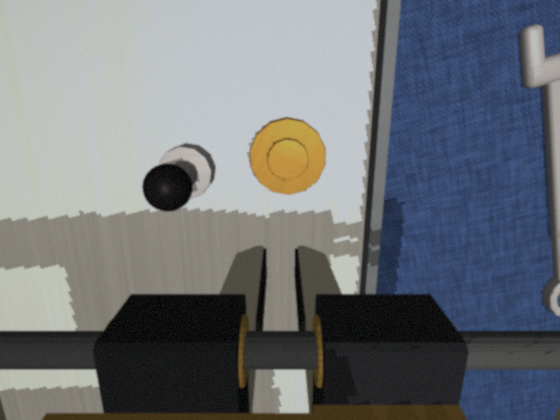

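The blank is at (288,156) and the finger centreline at about 281, so I'll shift 3.5 mm right. That moves away from the post at (180,175).

Request:
play_rows:
  moves:
    - [[0.1,0.08,-0.03,0,0,0],[0.4,0.08,-0.03,0,0,0],[0.75,0.08,-0.03,0,0,0],[1.15,0.08,-0.03,0,0,0],[1.55,0.08,-0.03,0,0,0],[1.95,0.08,-0.03,0,0,0],[2.35,0.08,-0.03,0,0,0],[2.7,0.08,-0.03,0,0,0]]

```text
clock: 7.35
position: [0.6857, 0.0652, 0.0446]
tcp_rot: [-2.496, -1.908, -0.0]
wrist_force: [-0.2, -0.2, 0.4]
finger_gap: 0.148
gripper_force: 0.0
```

Request:
play_rows:
  moves:
    - [[0.2,0,0,0,0,0],[0.35,0,0,0,0,0],[0.35,0,0,0,0,0],[0.35,0,-0.8,0,0,0],[0.35,0,-1.6,0,0,0],[0.35,0,-1.7,0,0,0]]

```text
clock: 8.1
position: [0.6922, 0.0796, 0.1337]
tcp_rot: [2.494, 1.903, 0.008]
wrist_force: [0.1, 0.9, -0.5]
finger_gap: 0.149
gripper_force: 0.0
```

```bash
python3 - <<'E'
from h import *
A=np.array([.5004,-.0042])
save(get_image("wrist"),"pics/w4.png")
for z in(.12,.0435): go([*(A-.05*N),z])
E
```

```text
pos [0.6913 0.0797 0.1322] clk 8.15 gap 0.147 shift [-3.62 -3.24  0.23] turn [ 0.2 -0.  -0. ]
pos [0.6913 0.0797 0.1322] clk 8.15 gap 0.147 shift [-3.63 -3.25  1.76] turn [ 0.2 -0.  -0. ]
```

View pics/w4.png

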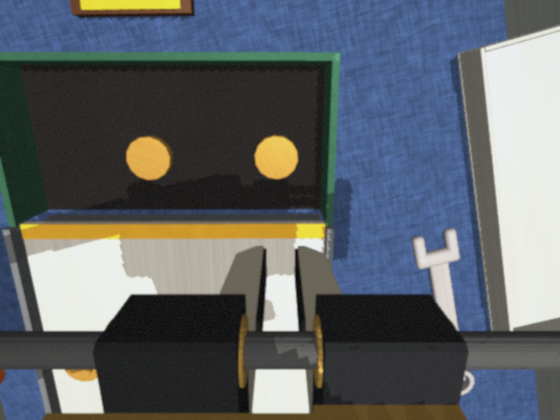

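Two blanks are now in the tray, at (149,158) and (276,158). Next is blank A.

Request:
play_rows:
  moves:
    - [[-0.7,-0.65,0,0,0,0],[-1.5,-1.4,0,0,0,0],[-2.3,-2.1,0,0,0,0],[-3.1,-2.8,0,0,0,0],[-3.65,-3.25,0,0,0,0],[-3.65,-3.25,0.5,0,0,0],[-3.65,-3.25,1.2,0,0,0],[-3.65,-3.25,1.7,0,0,0]]

```text
clock: 9.15
position: [0.4833, -0.0528, 0.0422]
tcp_rot: [-2.495, -1.904, 0.003]
wrist_force: [-0.6, -0.4, 0.6]
finger_gap: 0.149
gripper_force: 0.0
```

```bash
python3 - <<'E'
from h import *
A=np.array([.5004,-.0042])
for d in(-.05,.127): go([*(A+d*N),.0435])
save(get_image("wrist"),"pics/w5.png")
E
```

```text
pos [ 0.4833 -0.0528  0.0422] clk 9.15 gap 0.149 shift [ 0.03  0.07 -0.03] turn [-0.2 -0.  -0. ]
pos [ 0.4833 -0.0528  0.0422] clk 9.15 gap 0.149 shift [ 3.57  0.07 -0.03] turn [-0.2 -0.  -0. ]
```

View pics/w5.png

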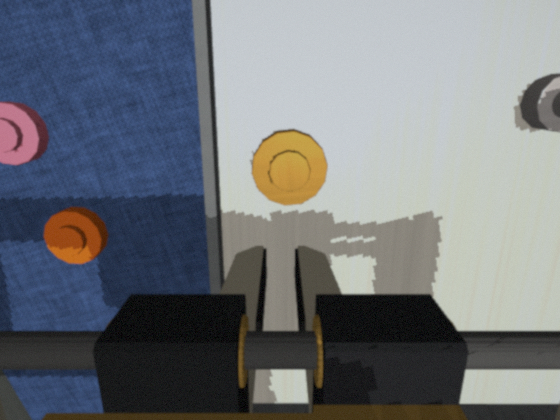

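The blank is at (289,167) and the finger centreline at 281, so I'll shift 4 mm right and push.

Request:
play_rows:
  moves:
    - [[0.1,0.08,-0.03,0,0,0],[0.4,0.08,-0.03,0,0,0],[0.75,0.08,-0.03,0,0,0],[1.15,0.08,-0.03,0,0,0],[1.55,0.08,-0.03,0,0,0],[1.95,0.08,-0.03,0,0,0],[2.35,0.08,-0.03,0,0,0],[2.7,0.08,-0.03,0,0,0]]

```text
clock: 10.2
position: [0.5247, 0.0781, 0.0464]
tcp_rot: [2.495, 1.909, 0.0]
wrist_force: [-0.2, -1.4, 0.3]
finger_gap: 0.148
gripper_force: 0.3
```

Request:
play_rows:
  moves:
    - [[0.35,0,0,0,0,0],[0.7,0,0,0,0,0],[0.95,0,0,0,0,0],[0.95,0,0,0,0,0],[0.95,0,-0.8,0,0,0],[0.95,0,-1.7,0,0,0],[0.95,0,-2,0,0,0],[0.95,0,-2,0,0,0]]

```text
clock: 11.2
position: [0.5375, 0.1217, 0.1467]
tcp_rot: [2.496, 1.906, 0.002]
wrist_force: [-0.8, -1.2, -0.5]
finger_gap: 0.151
gripper_force: 0.0
```

```bash
python3 - <<'E'
from h import *
w=get_image("wrist");s=cv2.resize(get_image("side")[150:350,150:430],(560,400))
save(np.vstack([w,s])[:, :] if 0 else np.hstack([cv2.resize(w,(400,300)),cv2.resize(s,(400,300))]),"pics/f.png")
E
```

```text
(no output)
```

View pics/f.png

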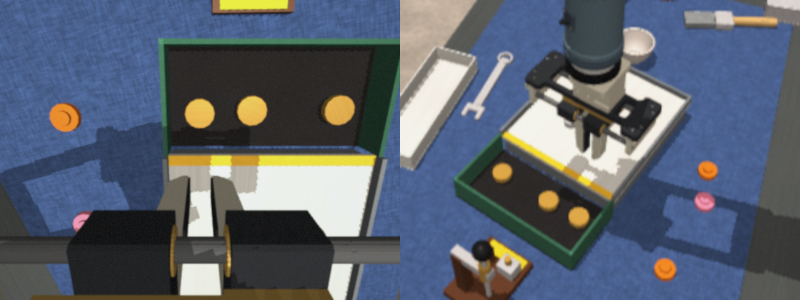

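All three blanks are lying in the tray. I'll check that the post is still in place before handing in.

```bash
python3 - <<'E'
from h import *
im=get_image("scene");a=cv2.imread("pics/scene0.png")[150:280,210:400][:,:,::-1]
save(np.hstack([cv2.resize(x,(400,280)) for x in(a,im[150:280,210:400])]),"pics/s2.png")
E
```

```text
(no output)
```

View pics/s2.png

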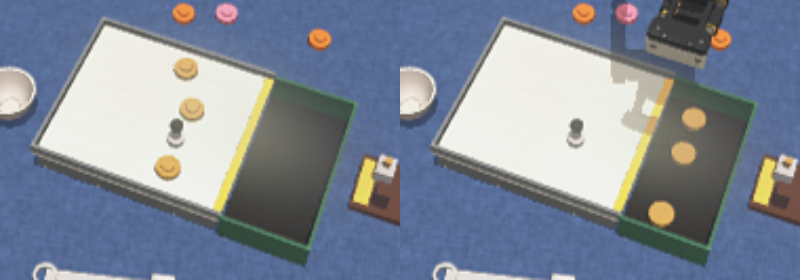

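The post stands unmoved: (176,132) before, and (576-400,132) now. All three blanks are in the tray.

```bash
python3 -c "
from bench import *
print(hand_in())"
```

```text
the job is handed in; nothing more can be done
None
```

I swept all three brass blanks over the striped edge into the catch tray. The final pictures show the post standing where it was and nothing near the stand moved. I handed the job in at about 11 s of the 43 s allowed.

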